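# Take the long cell out of the charging station

### The arm

A 6-joint arm with a two-finger parallel gripper is mounted at the origin on a cart in front of the work surface, level with it; the furniture and walls round the work are solid. World frame = base frame: x ahead of the robot, y to its left, z up, the work surface at z = 0. Lengths are in m, angles in rad, forces in N, time in s.
With the tool pointing down it reaches from about 0.3 to 0.775 m from the base axis. Payload 14.6 kg.
Tool frame: the origin (TCP) lies at the centre of the arm's flange, where the gripper is bolted on; the fingertips stand 199 mm ahead of it and the grasp point (between the pads) lies ctrl.tcp_to_grasp ahead of it (ctrl.tcp_to_grasp is the distance from the TCP to the grasp point, in m); z points along the fingers, y is the line along which they close (so a half turn about z gives the same grasp; the last joint's range is limited). The gripper opens to 94 mm and grips with 3 to 60 N. Pads are 16 mm wide; open, the fingers measure 119 mm over their backs; the gripper's body (75 mm by 177 mm) begins 78 mm behind the grasp point.
Start: joints at [-1.378, 0.3, 1.521, -0, 1.321, -0.067], TCP at [0.141, -0.532, 0.405] pointing down, gripper open.
Joint ranges: [-3.03, 3.03], [-0.79, 2.21], [0.23, 2.52], [-1.04, 4.18], [0, 3.07], [-2.55, 2.55]. Speed limits (rad/s): [2.22, 2.22, 2.57, 3.14, 3.14, 3.14].

### API

Orientations are given as [roll, pitch, yaw] about the fixed x, y, z axes, in that order (R = Rz(yaw) Ry(pitch) Rx(roll)).
In Python, from station import ctrl gives the robot as it stands. The module is installed in compiled form; this text tells all that it offers.
- The arm moves only by the shell command python3 -m jog 'ROWS' [OPENING] [FORCE]. ROWS is JSON, a list of rows, each a list of 6 numbers: the shift along the tool's x, y, z in cm, then the turn, a rotation vector about the tool's x, y, z in rad. In form: [[tx, ty, tz, ax, ay, az], ...]. A call has 1 to 8 rows; each row is the pose to reach, as a shift and turn from the pose commanded when the call began, along the tool's axes at that moment; what a row does not reach only later rows make up. A row lasts 1/10 s, in which the tool goes at most 50 mm and 8.59 degrees, less where a joint would pass 70% of its speed; a pose out of reach is approached as far as the arm can. A call with a gripper value outside its range is refused whole. OPENING is the opening in per cent of the stroke, from 0 (shut) to 100 (fully open), set as the call begins (- or left out, the last holds). The fingers move at their own pace and stop on an object; FORCE is the grip in N (left out, the last holds). Time passes only in rows, so rows that repeat a pose let the fingers close. It gives the time, the measured TCP pose, the force, the opening and the grip force at its end, in the units of the state.
- ctrl.get_obs(): the state, without advancing time (a new reading comes with each control period).
- ctrl.camera(name): name is "scene" or "top" or "wrist"; returns a dict with "img" (480x640x3 uint8, blue, green, red), "intrinsics" (3x3 intrinsics, pixels), "k1" (the pictures are not rectified: a ray, as slopes to the right and down, at radius r is drawn at 1 + k1 r^2 times it, then the intrinsics apply), "R" (3x3) and "t" (3): a world point X has camera coordinates R X + t. Camera axes: x right, y down, z forward; pixel columns grow to the right and rows downward; lengths in m; the calibration is good to about 2 mm. A picture is of the moment at which its call begins. There is no depth.
- ctrl.hand_in(): hands the job in; it is judged then, once.
The state is a dict: "time_s": time; "qpos": joint angles; "joint_vel": joint speeds; "tau": joint torques, N m; "ee_pos": TCP position; "eef_rot": TCP orientation; "force": force on the tool from outside, world axes, zero at the start; "moment": the same for the moment, N m; "grip_width": finger opening in m; "grip_force": force on a finger pad.
Only numpy, scipy, OpenCV 4.12 (cv2) and the standard library are available. Lean on these libraries where they do the work, as an engineer would, in place of code of your own. Each camera call takes 0.05 s, during which the arm holds its last target. There are 200 camera calls.

### The job

Take the long battery cell off charge. On the white control box press the narrow bar-shaped key fully down and let it come up, then do the same with the round key, leaving the square key alone. Then pull the longer of the two cells out of its spring clips, straight up off its cradle, and lay it flat in the white tray, setting it down rather than dropping it; the short cell stays clipped in its cradle and no bottle is knocked over.

Things in the scene. Friction and masses are not known exactly. Their poses are not given: they have to be found in the camera images.
- control_box: White box fixed to the bench, left or right of the cradles, 80 (x) x 140 (y) x 36 mm high, with three grey keys in a row along its y: bar key at y=+43 mm, square key at y=0, round key at y=-43 mm (all at x=-7 mm); a display strip along its +x edge. Origin: centre of its underside; z up.
- bar_key_top (a point): Centre of the top face of the bar-shaped key (36 mm along the box's x, 12 mm along its y), about 47.5 mm above the bench when up; moves with the key. Axes as the box's.
- bar_key (a joint): Travel of the bar key in m: 0 up, 0.005 fully down; grows as pressed. Springs back by itself; it takes about 1 N to start it and 4.3 N to bottom it out.
- round_key_top (a point): Centre of the top face of the round key (26 mm diameter), about 47.5 mm above the bench when up; moves with the key.
- round_key (a joint): Travel of the round key in m: 0 up, 0.005 fully down; grows as pressed. Springs back by itself; it takes about 1 N to start it and 4.3 N to bottom it out.
- square_key_top (a point): Centre of the top face of the square key (23 x 23 mm), between the other two, same height; not to be pressed.
- square_key (a joint): Travel of the square key in m: 0 up, 0.005 fully down; grows as pressed. Springs back by itself; it takes about 1 N to start it and 4.3 N to bottom it out.
- long_cradle: Grey cradle of the long cell, fixed; the cradles may swap places. Base 120 (x) x 56 (y) x 12 mm. C-shaped steel spring clips, 12 mm wide, at x=+-35 mm hold the cell's ends and open upward; lips reach 53 mm above the bench, 17 mm either side of the axis. End stops bar sliding along x. Grip the bare 58 mm between the clips, across y. Origin: centre of underside; x along the cell.
- long_cell: Grey cylinder with aluminium end caps, 24 mm diameter, 92 mm long, about 110 g, loose. Origin at its centre, x along its axis. Clipped in, its axis lies level 38 mm above the bench, along the cradle's x. Pulled straight up, the clips resist more and more (peak 9 to 14 N in all), then snap open within about 10 mm of rise; grip it firmly (60 N or so).
- short_cradle: The same kind of cradle for the short cell, base plate 90 x 56 x 12 mm, clips at x=+-20 mm. Origin: centre of its underside; x along the cell.
- short_cell: The short cell: same look and 24 mm diameter, only 62 mm long. Origin at its centre, x along its axis. To be left clipped in its cradle, axis 38 mm above the bench.
- tray: White moulded tray, fixed, left or right of the cradles, 76 (x) x 126 (y) x 22 mm high; floor 3 mm thick, flat floor about 57 x 98 mm, walls sloping outward. The long cell fits along the tray's y (either way round), its axis then 15 mm above the bench; open the fingers only some 10 mm to clear the walls. Origin: centre of its underside, z up.
- dropper_bottle: Small dark dropper bottle, 33 mm diameter, 82 mm high, loose, standing behind the cradles. Origin: centre of its underside, z up. Must stay standing.
- reagent_bottle: White plastic bottle with a blue cap, 56 mm diameter, 106 mm high, loose, standing behind the cradles. Origin: centre of its underside, z up. Must stay standing.
Things that resemble listed ones, but are neither listed nor needed, are in the scene too. What is shaped like the long_cradle but yellow is not meant.

How it is judged:
By the outcome, as a careful person would: the job done as asked, in the order asked, and still so for the second after the job is handed in, with the robot touching nothing.
It also fails if it takes over 54 s, if anything falls off the work surface, if the arm or the gripper's body presses on something with over 40 N, if the wrist force passes 120 N, or if a joint passes its speed limit or range.

## Working session

There is one attempt and no reset: what is moved stays moved. The work goes in short steps, Python scripts to look and compute and a shell command to move; the robot and the scene stay as the last step left them, time stands still between calls to the robot, and variables do not carry over. Pictures are saved under pics/ and viewed, at most 10 in all, crops included, and the job is handed in when it is done.

```bash
mkdir -p pics; cat > h.py <<'E'
import numpy as np, cv2
from station import ctrl
def und(c,u,v):
    K=c["intrinsics"];p=np.array([(u-K[0,2])/K[0,0],(v-K[1,2])/K[1,1]])
    q=p.copy()
    for _ in range(30): q=p/(1+c["k1"]*(q@q))
    return q
def ray(c,u,v):
    q=und(c,u,v);R=np.array(c["R"]);t=np.array(c["t"])
    return -R.T@t, R.T@np.array([q[0],q[1],1])
def onz(c,u,v,z):
    o,d=ray(c,u,v);return o+d*(z-o[2])/d[2]
def proj(c,X):
    x=np.array(c["R"])@np.array(X)+c["t"];p=x[:2]/x[2];p=p*(1+c["k1"]*(p@p))
    return (c["intrinsics"]@np.r_[p,1])[:2]
E
python3 - <<'E'
from h import *
import pickle
for n in("top","scene"):
    c=ctrl.camera(n);cv2.imwrite(f"pics/{n}0.png",c["img"]);pickle.dump(c,open(n+"0.pkl","wb"))
    print(n,-np.array(c["R"]).T@c["t"],c["k1"],c["intrinsics"][0,0])
print(ctrl.tcp_to_grasp,ctrl.get_obs())
E
```

```text
top [0.33198924 0.05924118 1.36003535] 0.007512760452062111 498.03815505651875
scene [0.07064516 0.69188742 0.83098163] -0.1118974066624327 501.64779524604637
0.1804 {'time_s': 0.1, 'qpos': array([-1.37760582e+00,  3.00418949e-01,  1.52148649e+00,  3.60978880e-05,
        1.32071892e+00, -6.66053500e-02]), 'joint_vel': array([ 5.70437541e-05, -2.75078471e-03, -2.01143012e-03,  4.92492567e-04,
       -2.01234644e-06,  1.21667462e-03]), 'tau': array([ 5.63814392e-04, -5.32645798e+01, -3.53283763e+01,  7.08843581e-02,
        2.35017983e-02, -6.86138515e-05]), 'ee_pos': array([ 0.14127822, -0.53152215,  0.40415485]), 'eef_rot': array([-3.14056556e+00, -1.03554895e-04,  2.59786851e-01]), 'force': array([-0.94054423,  0.16132485, -0.5758804 ]), 'moment': array([ 0.00588592, -0.04272809, -0.01465684]), 'grip_force': 0.0, 'grip_width': 0.0935791868422887}
```

View pics/top0.png

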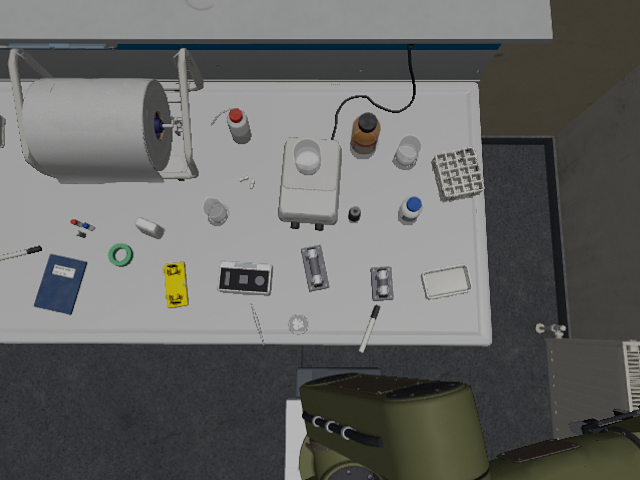

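View pics/scene0.png

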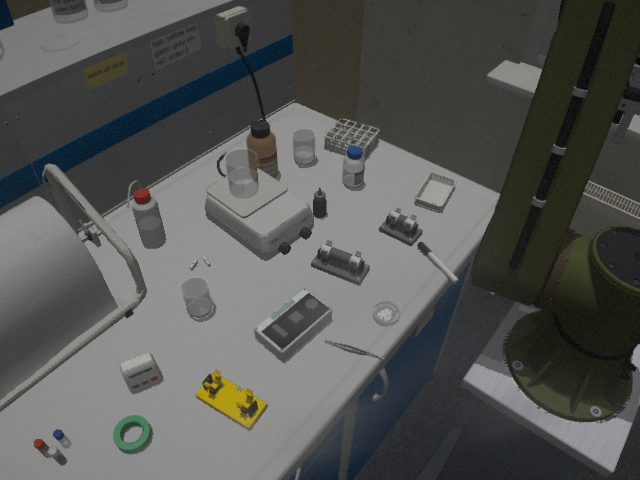

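The top view shows the control box at (245,278) with the bar key on its left, the long cradle at (315,268), the short cradle at (382,284), the tray at (446,282), the dropper at (354,214) and the reagent bottle at (411,208). Image right is -y and image up is +x. I'll segment enlarged crops next.

```bash
python3 - <<'E'
from h import *
import pickle
c=pickle.load(open("top0.pkl","rb"));s=pickle.load(open("scene0.pkl","rb"))
a=cv2.resize(c["img"][235:310,210:480],None,fx=2.96,fy=2.96,interpolation=cv2.INTER_CUBIC)
b=cv2.resize(s["img"][170:360,240:470],None,fx=1.8,fy=1.8,interpolation=cv2.INTER_CUBIC)
o=np.zeros((a.shape[0]+b.shape[0],800,3),np.uint8);o[:a.shape[0],:a.shape[1]]=a[:,:800];o[a.shape[0]:,:b.shape[1]]=b
cv2.imwrite("pics/crop1.png",o);print(o.shape)
g=cv2.cvtColor(c["img"],cv2.COLOR_BGR2GRAY)
for n,(u0,v0,u1,v1),lo,hi in[("boxdark",(214,255,277,300),0,75),("keys",(224,266,268,292),85,255),("lcr",(297,240,335,297),0,140),("lcell",(300,240,330,297),150,255),("scr",(366,260,398,306),0,140),("tray_edge",(416,260,476,304),0,195)]:
    m=cv2.inRange(g[v0:v1,u0:u1],lo,hi)
    for k in cv2.findContours(m,cv2.RETR_LIST,cv2.CHAIN_APPROX_NONE)[0]:
        if cv2.contourArea(k)>8:
            r=cv2.minAreaRect(k);print(n,np.round([r[0][0]+u0,r[0][1]+v0,*r[1],r[2],cv2.contourArea(k)],1))
E
```

```text
(564, 800, 3)
boxdark [259.2 280.3  10.6   9.9  45.   82.5]
boxdark [243. 279.  10.  10.   0.  84.]
boxdark [226.9 278.    5.8  14.4   8.1  68. ]
boxdark [243.6 279.6  48.1  20.9   4.1 932. ]
keys [241. 290.   2.  34.  90.  24.]
keys [259.  280.    8.    8.   90.   51.5]
keys [243.4 278.6   7.9   8.1   9.5  51. ]
keys [227.  278.    3.7  12.4   8.1  35. ]
keys [245.5 268.    4.   43.   90.  116.5]
lcr [316.5 278.5   9.    9.    0.   62. ]
lcr [311.2 253.    9.9   8.7  80.5  63. ]
lcr [314.6 267.7  44.3  21.   78.7 875.5]
lcell [316.5 278.5   7.    7.   90.   31.5]
lcell [311.8 252.8   7.3   5.5  78.7  30.5]
lcell [314.5 268.   56.   29.   90.  617.5]
scr [383.  289.5   8.    9.    0.   62. ]
scr [382.1 274.1  10.2   8.7  80.5  65.5]
scr [381.5 283.2  33.8  21.3  85.8 670. ]
tray_edge [ 445.5  281.5   43.    59.    90.  2537. ]
```

View pics/crop1.png

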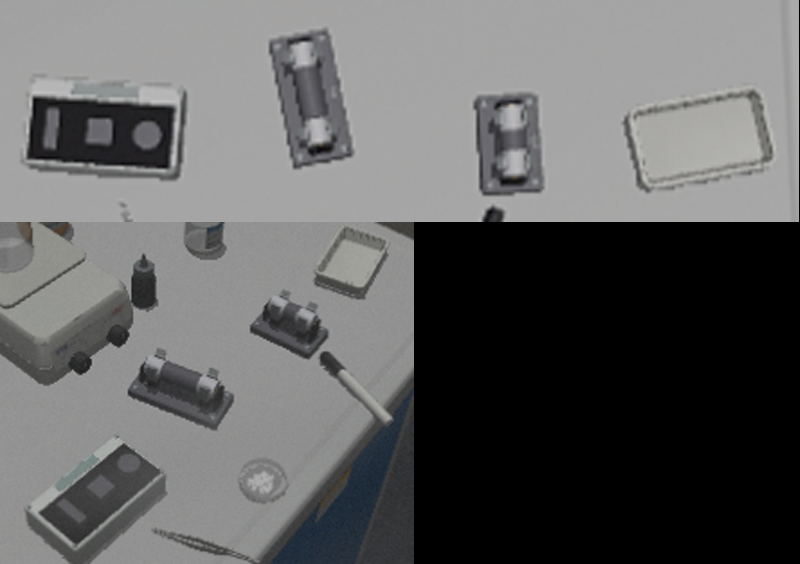

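```bash
python3 - <<'E'
from h import *
import pickle
c=pickle.load(open("top0.pkl","rb"));s=pickle.load(open("scene0.pkl","rb"))
P=lambda u,v,z:np.round(onz(c,u,v,z),4)
C=lambda x,y:(x/2.96-.33+210,y/2.96-.33+235)
k=[P(227,278,.0475),P(243.3,278.8,.0475),P(259.1,280.2,.0475)]
print("keys",k,np.linalg.norm(k[0]-k[1]),np.linalg.norm(k[2]-k[1]),"yaw y-axis",np.arctan2(*(k[0]-k[2])[[1,0]])-np.pi/2)
for n,uv,ang in(("long",(314.6,267.7),78.7),("short",(381.5,283.2),85.8)):
    p=P(*uv,.012);a=np.radians(ang);d=np.array([np.cos(a),np.sin(a)])*20
    q=P(uv[0]-d[0],uv[1]-d[1],.012)-p;print(n,p,"yaw",np.arctan2(q[1],q[0]))
print("long caps mid via clips",P(*C(304,55),.05),P(*C(318,130),.05))
t=[P(*C(*q),.022) for q in((626,106),(758,86),(775,163),(645,190))]
print("tray",t,np.mean(t,0),[np.linalg.norm(t[i]-t[i-1]) for i in range(4)])
print("bottles",P(411,208,.07),P(354,214,.06))
# scene check
S=lambda x,y:(x/1.8-.2+240,(y-222)/1.8-.2+170)
sp=lambda x,y,z:np.round(onz(s,*S(x,y),z),4)
print("scene keys",sp(71,512,.0475),sp(100,487,.0475),sp(129,463,.0475))
print("scene tray corners",sp(347,227,.022),sp(388,240,.022),sp(356,297,.003))
print("scene cell mid",sp(182,378,.05))
E
```

```text
keys [array([0.4621, 0.3175, 0.0475]), array([0.4602, 0.2743, 0.0475]), array([0.4567, 0.2323, 0.0475])] 0.04324176222126015 0.04214558102577302 yaw y-axis -0.06329561818862373
long [0.4949 0.0868 0.012 ] yaw 0.20273168849747394
short [ 0.4538 -0.0944  0.012 ] yaw 0.057028335770764195
long caps mid via clips [0.5289 0.0922 0.05  ] [0.4615 0.0792 0.05  ]
tray [array([ 0.4877, -0.2004,  0.022 ]), array([ 0.5067, -0.3209,  0.022 ]), array([ 0.4368, -0.3329,  0.022 ]), array([ 0.4119, -0.2152,  0.022 ])] [ 0.460775 -0.26735   0.022   ] [np.float64(0.0772313407885685), np.float64(0.12198872898755854), np.float64(0.07092256340544947), np.float64(0.12030502898881658)]
bottles [ 0.6487 -0.1692  0.07  ] [ 0.6341 -0.0184  0.06  ]
scene keys [0.4623 0.3192 0.0475] [0.4601 0.2759 0.0475] [0.4569 0.2317 0.0475]
scene tray corners [ 0.5004 -0.3215  0.022 ] [ 0.4385 -0.3341  0.022 ] [ 0.4206 -0.2145  0.003 ]
scene cell mid [0.4881 0.0968 0.05  ]
```

```bash
cat > d.py <<'E'
import sys
from h import *
from scipy.spatial.transform import Rotation as Ro
o=ctrl.get_obs();R=Ro.from_euler("xyz",o["eef_rot"]);p=o["ee_pos"]
print("pose",np.round(p,4),np.round(o["eef_rot"],4),"F",np.round(o["force"],2),"t",round(o["time_s"],2),"w",round(o["grip_width"],4),"q",np.round(o["qpos"],2))
for a in sys.argv[1:]:
    x,y,z,w=map(float,a.split(","));T=Ro.from_euler("xyz",[np.pi,0,w])
    print(a,"->",np.round(R.inv().apply(np.array([x,y,z])-p)*100,2),np.round((R.inv()*T).as_rotvec(),3))
E
python3 d.py .42,-.3,.38,.2 .462,.318,.38,-.063 .462,.318,.28,-.063
```

```text
pose [ 0.1413 -0.5315  0.4042] [-3.1406e+00 -1.0000e-04  2.5980e-01] F [-0.94  0.16 -0.58] t 0.1 w 0.0936 q [-1.38  0.3   1.52  0.    1.32 -0.07]
.42,-.3,.38,.2 -> [ 32.88 -15.21   2.43] [-0.001 -0.     0.06 ]
.462,.318,.38,-.063 -> [ 52.82 -73.86   2.5 ] [-0.001  0.     0.323]
.462,.318,.28,-.063 -> [ 52.82 -73.85  12.5 ] [-0.001  0.     0.323]
```

```bash
python3 -m jog '[[32.88,-15.21,2.5,0,0,0.06],[32.88,-15.21,2.5,0,0,0.06],[32.88,-15.21,2.5,0,0,0.06],[32.88,-15.21,2.5,0,0,0.06],[32.88,-15.21,2.5,0,0,0.06],[32.88,-15.21,2.5,0,0,0.06],[32.88,-15.21,2.5,0,0,0.06],[32.88,-15.21,2.5,0,0,0.06]]' 0 10
python3 d.py .462,.318,.38,-.063
```

```text
time_s: 0.9
ee_pos: [0.4224, -0.2972, 0.379]
eef_rot: [-3.141, 0.0, 0.203]
force: [-0.2, -1.2, 0.1]
grip_width: 0.0332
grip_force: 0.0
pose [ 0.4224 -0.2972  0.379 ] [-3.1406e+00  2.0000e-04  2.0330e-01] F [-0.21 -1.23  0.08] t 0.9 w 0.0332 q [-0.68  0.25  1.65  0.    1.25  0.68]
.462,.318,.38,-.063 -> [ 1.630e+01 -5.946e+01 -4.000e-02] [-0.001  0.     0.266]
```

```bash
python3 -m jog '[[16.3,-59.5,0,0,0,0.266],[16.3,-59.5,0,0,0,0.266],[16.3,-59.5,0,0,0,0.266],[16.3,-59.5,0,0,0,0.266],[16.3,-59.5,0,0,0,0.266],[16.3,-59.5,0,0,0,0.266],[16.3,-59.5,0,0,0,0.266],[16.3,-59.5,0,0,0,0.266]]'
python3 d.py .462,.318,.30,-.063
```

```text
time_s: 1.7
ee_pos: [0.4465, 0.0978, 0.3798]
eef_rot: [3.142, -0.0, -0.067]
force: [1.7, 0.0, 0.2]
grip_width: 0.0006
grip_force: 0.0
pose [0.4465 0.0978 0.3798] [ 3.1415e+00 -2.0000e-04 -6.6700e-02] F [1.7  0.04 0.19] t 1.7 w 0.0006 q [ 0.14  0.12  1.8  -0.    1.22  1.77]
.462,.318,.30,-.063 -> [  0.08 -22.07   7.97] [ 0.    -0.    -0.004]
```

```bash
python3 -m jog '[[0,-22.0,4,0,0,0],[0,-22.0,8,0,0,0],[0,-22.0,8,0,0,0],[0,-22.0,8,0,0,0],[0,-22.0,8,0,0,0],[0,-22.0,8,0,0,0],[0,-22.0,8,0,0,0]]'
python3 d.py .462,.318,.26,-.063 .462,.318,.2415,-.063
python3 - <<'E'
from h import *
c=ctrl.camera("wrist");cv2.imwrite("pics/w1.png",c["img"])
print([proj(c,p).round(0) for p in((.4621,.3175,.0475),(.4602,.2743,.0475),(.4567,.2323,.0475))])
E
```

```text
time_s: 2.4
ee_pos: [0.4615, 0.3156, 0.2991]
eef_rot: [3.141, 0.001, -0.065]
force: [0.4, -0.2, 1.4]
grip_width: 0.0004
grip_force: 0.0
pose [0.4615 0.3156 0.2991] [ 3.1407e+00  1.0000e-03 -6.5500e-02] F [ 0.42 -0.22  1.41] t 2.4 w 0.0004 q [ 0.53  0.43  1.61 -0.    1.11  2.17]
.462,.318,.26,-.063 -> [ 0.04 -0.25  3.91] [ 0.001  0.001 -0.002]
.462,.318,.2415,-.063 -> [ 0.04 -0.25  5.76] [ 0.001  0.001 -0.002]
[array([319., 262.]), array([393., 260.]), array([464., 261.])]
```

View pics/w1.png

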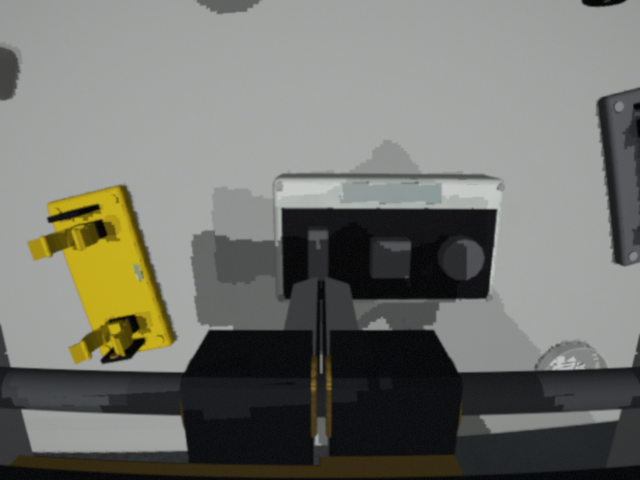

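The wrist view shows the closed fingertips at (320,285), in line with the bar key at (318,250). The square key is at (390,258) and the round key at (463,258), each within about 2 mm of the prediction. I'll press now.

```bash
python3 -m jog '[[0,-0.2,2.5,0,0,0],[0,-0.2,4.6,0,0,0],[0,-0.2,4.8,0,0,0],[0,-0.2,5.0,0,0,0],[0,-0.2,5.2,0,0,0],[0,-0.2,5.4,0,0,0],[0,-0.2,5.6,0,0,0],[0,-0.2,5.6,0,0,0]]'
python3 d.py
```

```text
time_s: 3.25
ee_pos: [0.4618, 0.3177, 0.2441]
eef_rot: [-3.141, -0.001, -0.066]
force: [1.9, 0.0, 2.2]
grip_width: 0.0005
grip_force: 1.4
pose [0.4618 0.3177 0.2441] [-3.1411e+00 -1.1000e-03 -6.6200e-02] F [1.87 0.02 2.17] t 3.25 w 0.0005 q [ 0.54  0.51  1.64 -0.    1.    2.17]
```

```bash
python3 -m jog '[[0,0,0.2,0,0,0],[0,0,0.3,0,0,0],[0,0,0.3,0,0,0],[0,0,0.3,0,0,0]]'; python3 -m jog '[[0,0,0.1,0,0,0],[0,0,0.1,0,0,0],[0,0,0.1,0,0,0]]'
```

```text
time_s: 3.65
ee_pos: [0.4618, 0.3178, 0.2417]
eef_rot: [-3.141, -0.001, -0.066]
force: [-0.7, -3.5, 12.9]
grip_width: 0.0001
grip_force: 6.5
time_s: 3.95
ee_pos: [0.4618, 0.3178, 0.2415]
eef_rot: [-3.141, -0.002, -0.066]
force: [-3.8, -6.6, 21.1]
grip_width: 0.0004
grip_force: 10.8
```

The force climbed stiffly at 0.2417, so the bar key has bottomed. I'll lift and go over to the round key.

```bash
python3 -m jog '[[0,0,-1,0,0,0],[0,0,-3,0,0,0],[0,0,-4,0,0,0],[0,4.3,-4,0,0,0],[0,8.57,-4,0,0,0],[0,8.57,-4,0,0,0],[0,8.57,-4,0,0,0]]'; python3 d.py .457,.232,.2417,-.063
```

```text
time_s: 4.65
ee_pos: [0.456, 0.2319, 0.2798]
eef_rot: [-3.141, -0.0, -0.068]
force: [0.3, 0.2, 0.2]
grip_width: 0.0002
grip_force: 0.0
pose [0.456  0.2319 0.2798] [-3.1413e+00 -1.0000e-04 -6.7600e-02] F [0.29 0.19 0.24] t 4.65 w 0.0002 q [0.4  0.36 1.76 0.   1.03 2.04]
.457,.232,.2417,-.063 -> [ 0.1  -0.01  3.81] [-0.    -0.    -0.005]
```

```bash
python3 -m jog '[[0.1,0,2,0,0,0],[0.1,0,3,0,0,0],[0.1,0,3.3,0,0,0],[0.1,0,3.6,0,0,0],[0.1,0,3.8,0,0,0],[0.1,0,3.9,0,0,0],[0.1,0,3.9,0,0,0],[0.1,0,3.9,0,0,0]]'
```

```text
time_s: 5.45
ee_pos: [0.4568, 0.2325, 0.2417]
eef_rot: [-3.141, -0.0, -0.066]
force: [-7.1, 1.3, 11.4]
grip_width: 0.0003
grip_force: 5.8
```

```bash
python3 -m jog '[[0,0,0.1,0,0,0],[0,0,0.1,0,0,0]]';python3 -m jog '[[0,0,-2,0,0,0],[0,0,-5,0,0,0],[0,0,-7,0,0,0]]' ; python3 d.py .495,.086,.31,.203
```

```text
time_s: 5.65
ee_pos: [0.4569, 0.2325, 0.2414]
eef_rot: [-3.141, -0.001, -0.066]
force: [-9.9, -0.7, 21.7]
grip_width: 0.0003
grip_force: 10.7
time_s: 5.95
ee_pos: [0.457, 0.2323, 0.3117]
eef_rot: [-3.141, -0.002, -0.066]
force: [0.2, 0.3, -0.4]
grip_width: 0.0004
grip_force: 0.0
pose [0.457  0.2323 0.3117] [-3.1408e+00 -1.9000e-03 -6.6100e-02] F [ 0.22  0.32 -0.41] t 5.95 w 0.0004 q [ 0.4   0.32  1.73 -0.    1.09  2.04]
.495,.086,.31,.203 -> [ 4.76 14.35  0.17] [-0.001 -0.002 -0.269]
```

```bash
python3 -m jog '[[4.76,14.35,0.1,0,0,-0.27],[4.76,14.35,0.1,0,0,-0.27],[4.76,14.35,0.1,0,0,-0.27],[4.76,14.35,0.1,0,0,-0.27],[4.76,14.35,0.1,0,0,-0.27],[4.76,14.35,0.1,0,0,-0.27],[4.76,14.35,0.1,0,0,-0.27]]' 60
python3 d.py .495,.086,.2184,.203
python3 - <<'E'
from h import *
import pickle
c=ctrl.camera("wrist");cv2.imwrite("pics/w2.png",c["img"]);pickle.dump(c,open("w2.pkl","wb"))
a=.2;d=np.array([np.cos(a),np.sin(a),0])
print([proj(c,np.array([.495,.086,z])+d*e).round(0) for z,e in((.05,0),(.038,.046),(.012,.06),(.012,-.06))])
c=ctrl.camera("top");pickle.dump(c,open("top2.pkl","wb"))
E
```

```text
time_s: 6.65
ee_pos: [0.4946, 0.0871, 0.3087]
eef_rot: [-3.141, -0.0, 0.205]
force: [-0.6, 0.3, -1.0]
grip_width: 0.053
grip_force: 0.0
pose [0.4946 0.0871 0.3087] [-3.1415e+00 -1.0000e-04  2.0530e-01] F [-0.63  0.33 -0.98] t 6.65 w 0.053 q [0.1  0.3  1.76 0.   1.08 1.47]
.495,.086,.2184,.203 -> [0.01 0.12 9.03] [-0.    -0.     0.002]
[array([325., 260.]), array([325., 181.]), array([325., 156.]), array([324., 324.])]
```

View pics/w2.png

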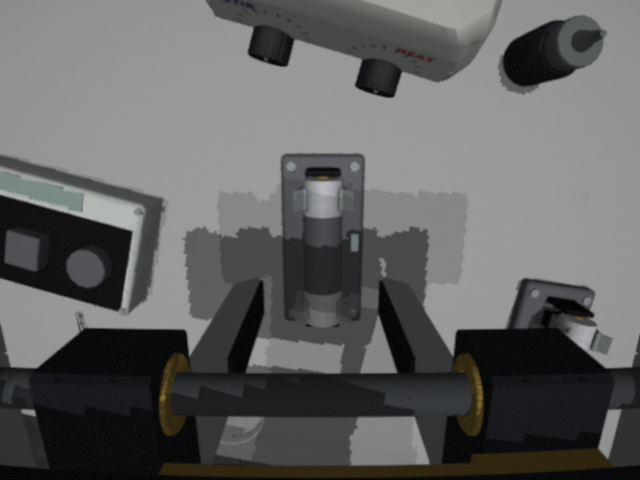

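The cell lies along u≈323 and is parallel to the tool x axis. The fingers straddle it, with the grip point on the bare middle section. I'll descend.

```bash
python3 -m jog '[[0.1,0.08,4,0,0,0],[0.1,0.08,7,0,0,0],[0.1,0.08,8.5,0,0,0],[0.1,0.08,9.0,0,0,0],[0.1,0.08,9.0,0,0,0],[0.1,0.08,9.0,0,0,0]]' && python3 -m jog '[[0,0,0,0,0,0],[0,0,0,0,0,0],[0,0,0,0,0,0],[0,0,0,0,0,0],[0,0,0,0,0,0],[0,0,0,0,0,0],[0,0,0,0,0,0],[0,0,0,0,0,0]]' 0 60; python3 d.py
```

```text
time_s: 7.35
ee_pos: [0.4963, 0.0856, 0.2196]
eef_rot: [3.141, -0.001, 0.204]
force: [-0.0, -0.3, 0.1]
grip_width: 0.0565
grip_force: 0.0
time_s: 8.15
ee_pos: [0.496, 0.0853, 0.2188]
eef_rot: [-3.141, -0.0, 0.204]
force: [-1.9, 1.7, 3.3]
grip_width: 0.0227
grip_force: 60.0
pose [0.496  0.0853 0.2188] [-3.1415e+00 -2.0000e-04  2.0380e-01] F [-1.94  1.7   3.34] t 8.15 w 0.0227 q [0.1  0.44 1.81 0.   0.89 1.46]
```

```bash
python3 -m jog '[[0,0,-0.2,0,0,0],[0,0,-0.4,0,0,0],[0,0,-0.6,0,0,0],[0,0,-0.8,0,0,0],[0,0,-1.0,0,0,0],[0,0,-1.2,0,0,0],[0,0,-1.4,0,0,0],[0,0,-1.6,0,0,0]]'; python3 -m jog '[[0,0,-2,0,0,0],[0,0,-4,0,0,0],[0,0,-6,0,0,0],[0,0,-8,0,0,0],[0,0,-8,0,0,0]]'
python3 d.py .461,-.267,.30,1.75
python3 - <<'E'
from h import *
import pickle
c=ctrl.camera("wrist");cv2.imwrite("pics/w3.png",c["img"]);pickle.dump(c,open("w3.pkl","wb"))
E
```

```text
time_s: 8.95
ee_pos: [0.4964, 0.0852, 0.2355]
eef_rot: [3.141, -0.002, 0.204]
force: [-0.4, 3.2, -0.7]
grip_width: 0.0225
grip_force: 60.0
time_s: 9.45
ee_pos: [0.4965, 0.0851, 0.3174]
eef_rot: [3.141, -0.005, 0.204]
force: [0.3, -0.8, -1.6]
grip_width: 0.023
grip_force: 60.0
pose [0.4965 0.0851 0.3174] [ 3.1405 -0.0055  0.2037] F [ 0.28 -0.76 -1.57] t 9.45 w 0.023 q [ 0.1   0.29  1.75 -0.    1.1   1.46]
.461,-.267,.30,1.75 -> [-10.61  33.76   1.72] [ 0.005 -0.004 -1.546]
```

View pics/w3.png

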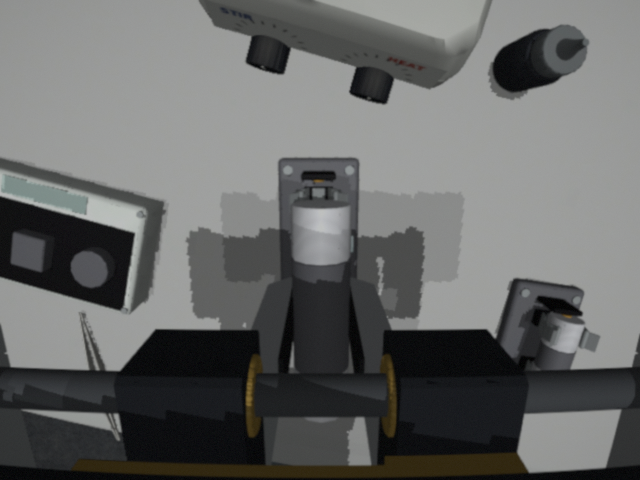

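The wrist view shows the cell gripped square across the fingers (cap at (322,230)) and the clips of its cradle empty. I'll carry it to the tray.

```bash
python3 -m jog '[[-10.6,33.8,0,0,0,-1.546],[-10.6,33.8,0,0,0,-1.546],[-10.6,33.8,0,0,0,-1.546],[-10.6,33.8,0,0,0,-1.546],[-10.6,33.8,0,0,0,-1.546],[-10.6,33.8,0,0,0,-1.546],[-10.6,33.8,0,0,0,-1.546],[-10.6,33.8,0,0,0,-1.546]]'; python3 d.py .461,-.267,.30,1.75
```

```text
time_s: 10.3
ee_pos: [0.4602, -0.2675, 0.3135]
eef_rot: [-3.141, -0.0, 1.28]
force: [0.5, 0.4, -1.2]
grip_width: 0.0229
grip_force: 60.0
pose [ 0.4602 -0.2675  0.3135] [-3.1406 -0.      1.2796] F [ 0.54  0.4  -1.24] t 10.3 w 0.0229 q [-0.6   0.36  1.67 -0.    1.12 -0.3 ]
.461,-.267,.30,1.75 -> [0.07 0.07 1.35] [-0.001 -0.    -0.47 ]
```

```bash
python3 -m jog '[[0,0,0,0,0,-0.47],[0,0,0,0,0,-0.47],[0,0,0,0,0,-0.47],[0,0,0,0,0,-0.47],[0,0,0,0,0,-0.47]]'; python3 d.py .461,-.267,.20,1.75
python3 - <<'E'
from h import *
import pickle
c=ctrl.camera("wrist");cv2.imwrite("pics/w4.png",c["img"]);pickle.dump(c,open("w4.pkl","wb"))
R=np.array(c["R"]);print(-R.T@c["t"])
E
```

```text
time_s: 10.8
ee_pos: [0.4608, -0.2655, 0.3139]
eef_rot: [-3.141, -0.001, 1.741]
force: [-1.4, 0.6, -1.1]
grip_width: 0.0226
grip_force: 60.0
pose [ 0.4608 -0.2655  0.3139] [-3.1409e+00 -5.0000e-04  1.7409e+00] F [-1.38  0.55 -1.15] t 10.8 w 0.0226 q [-0.59  0.35  1.67 -0.    1.12 -0.76]
.461,-.267,.20,1.75 -> [-0.16 -0.   11.39] [-0.001 -0.001 -0.009]
[ 0.44883984 -0.19418254  0.29361025]
```

View pics/w4.png

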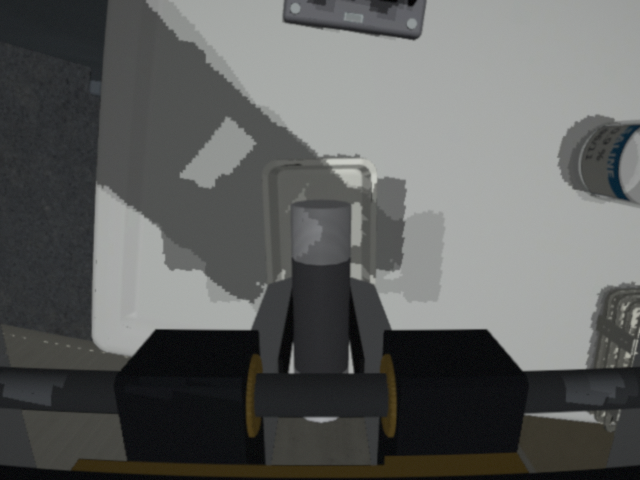

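```bash
python3 - <<'E'
from h import *
import pickle
c=pickle.load(open("w4.pkl","rb"))
a=1.741;d=np.array([np.cos(a),np.sin(a)]);n=np.array([np.sin(a),-np.cos(a)]);p=np.array([.4608,-.2655])
for u,v,z in((264,170,.022),(377,170,.022),(263,260,.022),(377,260,.022),(320,159,.022),(322,206,.145)):
    X=onz(c,u,v,z)[:2]-p;print(u,v,"along tool x %.1f mm, tool y %.1f mm"%(X@d*1e3,X@n*1e3))
E
```

```text
264 170 along tool x 52.6 mm, tool y -37.1 mm
377 170 along tool x 52.6 mm, tool y 36.5 mm
263 260 along tool x -8.5 mm, tool y -39.7 mm
377 260 along tool x -8.5 mm, tool y 38.5 mm
320 159 along tool x 59.6 mm, tool y -0.6 mm
322 206 along tool x 48.5 mm, tool y 0.5 mm
```

```bash
python3 - <<'E'
from h import *
import pickle
c=pickle.load(open("w4.pkl","rb"))
cv2.imwrite("pics/w4c.png",cv2.resize(c["img"][145:275,250:390],None,fx=4,fy=4,interpolation=cv2.INTER_NEAREST))
for z in(.1455,.1335):print(z,[ (v,round(float((onz(c,322,v,z)[:2]-[.4608,-.2655])@[np.cos(1.741),np.sin(1.741)]*1e3),1)) for v in(200,204,208)])
E
```

```text
0.1455 [(200, 50.8), (204, 49.3), (208, 47.9)]
0.1335 [(200, 49.1), (204, 47.5), (208, 45.9)]
```

View pics/w4c.png

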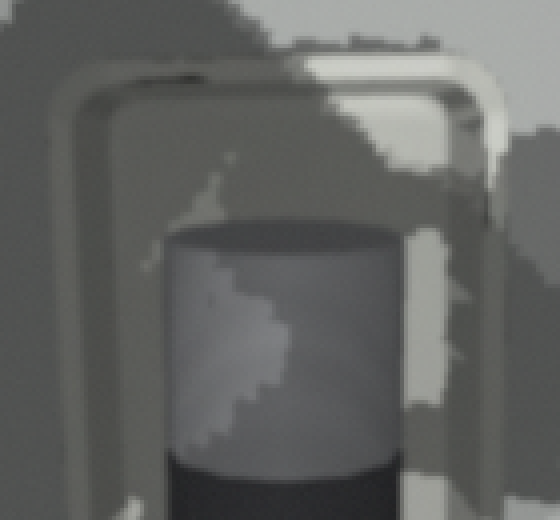

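The crop shows the cell's end face at crop rows 220–253, which puts the cell centre 1.6 mm along tool +x and the cell level. The tray's side rims are symmetric about the tool. The tray's lengthwise centre still needs a check from both of its ends in the top view.

```bash
python3 - <<'E'
from h import *
import pickle
a=1.741;d=np.array([np.cos(a),np.sin(a)]);n=np.array([np.sin(a),-np.cos(a)]);p=np.array([.4608,-.2655])
for f in("top0","scene0"):
    c=pickle.load(open(f+".pkl","rb"));g=cv2.cvtColor(c["img"],cv2.COLOR_BGR2GRAY).astype(np.float32)
    def prof(z,ss,ax,off):
        o=[]
        for s in ss:
            v=[]
            for e in off:
                X=p+(d*s+n*e if ax else n*s+d*e);q=proj(c,[*X,z]);v.append(cv2.getRectSubPix(g,(1,1),tuple(map(float,q)))[0,0])
            o.append(int(np.mean(v)))
        return o
    off=np.arange(-.02,.021,.002)
    for z in(.022,):
        for sg in(-1,1):
            ss=np.arange(.040,.076,.002)*sg;print(f,z,"x",sg*40,"step 2mm",prof(z,ss,1,off))
            ss=np.arange(.020,.050,.002)*sg;print(f,z,"y",sg*20,prof(z,ss,0,off))
E
```

```text
top0 0.022 x -40 step 2mm [173, 173, 173, 173, 174, 171, 150, 121, 118, 115, 111, 140, 173, 172, 166, 166, 166, 166]
top0 0.022 y -20 [174, 174, 175, 175, 171, 154, 138, 154, 168, 148, 134, 150, 164, 167, 166]
top0 0.022 x 40 step 2mm [169, 169, 169, 169, 168, 168, 169, 167, 175, 165, 120, 97, 114, 152, 166, 166, 166, 166]
top0 0.022 y 20 [168, 168, 168, 160, 138, 118, 131, 160, 172, 166, 164, 165, 165, 165, 165]
scene0 0.022 x -40 step 2mm [111, 112, 112, 111, 109, 107, 105, 103, 102, 103, 110, 123, 135, 144, 148, 147, 146, 145]
scene0 0.022 y -20 [160, 160, 161, 161, 160, 159, 155, 156, 145, 105, 81, 89, 113, 139, 145]
scene0 0.022 x 40 step 2mm [157, 157, 157, 157, 157, 156, 155, 153, 143, 123, 99, 81, 73, 70, 69, 69, 70, 76]
scene0 0.022 y 20 [155, 151, 136, 115, 102, 99, 105, 128, 148, 151, 147, 146, 145, 145, 146]
```

At the tray the fingertips would reach the floor with the cell still about 6.6 mm up, because they stand 18.6 mm past the grasp point. The tray centre is 3.8 mm towards -x of the tool. I'll rest the cell on its own cradle's clip mouths, take it again 9 mm higher on the fingers, and come back.

```bash
python3 d.py .4963,.0854,.30,.204; python3 -m jog '[[35.0,-2.5,0,0,0,1.537],[34.5,-2.5,0,0,0,1.537],[34.0,-2.5,0,0,0,1.537],[33.5,-2.5,0,0,0,1.537],[33.5,-2.5,0,0,0,1.537],[33.5,-2.5,0,0,0,1.537]]';python3 d.py .4963,.0854,.30,.204
```

```text
pose [ 0.4609 -0.2654  0.3141] [-3.1411e+00 -3.0000e-04  1.7405e+00] F [ 0.08 -0.17 -1.35] t 10.85 w 0.0227 q [-0.59  0.35  1.67 -0.    1.12 -0.76]
.4963,.0854,.30,.204 -> [33.98  9.42  1.42] [-1.000e-03  0.000e+00  1.536e+00]
time_s: 11.45
ee_pos: [0.3939, 0.0014, 0.3148]
eef_rot: [3.141, -0.0, 0.917]
force: [0.8, -0.1, -0.4]
grip_width: 0.0228
grip_force: 60.0
pose [0.3939 0.0014 0.3148] [ 3.1412e+00 -3.0000e-04  9.1660e-01] F [ 0.76 -0.06 -0.36] t 11.45 w 0.0228 q [-0.09  0.06  2.03  0.    1.05  0.56]
.4963,.0854,.30,.204 -> [12.89  3.01  1.48] [ 0.    -0.     0.713]
```

```bash
python3 -m jog '[[12.9,3.0,0,0,0,0.713],[12.9,3.0,0,0,0,0.713],[12.9,3.0,0,0,0,0.713],[12.9,3.0,0,0,0,0.713],[12.9,3.0,0,0,0,0.713],[12.9,3.0,0,0,0,0.713],[12.9,3.0,0,0,0,0.713]]';python3 d.py .4963,.0854,.236,.204
```

```text
time_s: 12.15
ee_pos: [0.4963, 0.0848, 0.3147]
eef_rot: [3.142, 0.0, 0.214]
force: [-0.0, 0.4, -0.4]
grip_width: 0.0228
grip_force: 60.0
pose [0.4963 0.0848 0.3147] [3.1416e+00 1.0000e-04 2.1420e-01] F [-0.03  0.39 -0.42] t 12.15 w 0.0228 q [ 0.1   0.29  1.75 -0.    1.1   1.45]
.4963,.0854,.236,.204 -> [ 0.01 -0.06  7.87] [0.   0.   0.01]
```

```bash
python3 -m jog '[[0,-0.03,2,0,0,0],[0,-0.03,5,0,0,0],[0,-0.03,6.5,0,0,0],[0,-0.03,7.3,0,0,0],[0,-0.03,7.3,0,0,0]]'; python3 -m jog '[[0,0,0.2,0,0,0],[0,0,0.3,0,0,0],[0,0,0.3,0,0,0]]';python3 -m jog '[[0,0,0.2,0,0,0],[0,0,0.2,0,0,0]]';
```

```text
time_s: 12.65
ee_pos: [0.4962, 0.085, 0.2413]
eef_rot: [-3.141, 0.001, 0.213]
force: [0.5, -1.2, -1.4]
grip_width: 0.0227
grip_force: 60.0
time_s: 12.95
ee_pos: [0.4964, 0.0851, 0.2393]
eef_rot: [3.141, -0.001, 0.212]
force: [-0.5, 0.0, -1.0]
grip_width: 0.0228
grip_force: 60.0
time_s: 13.15
ee_pos: [0.4964, 0.0853, 0.2371]
eef_rot: [-3.141, -0.001, 0.212]
force: [0.1, 2.6, 1.3]
grip_width: 0.0228
grip_force: 60.0
```

```bash
python3 -m jog '[[0,0,0.1,0,0,0.008],[0,0,0.15,0,0,0.008],[0,0,0.15,0,0,0.008]]'; python3 -m jog '[[0,0,0.15,0,0,0],[0,0,0.15,0,0,0],[0,0,0.15,0,0,0]]'
```

```text
time_s: 13.45
ee_pos: [0.4964, 0.0852, 0.2355]
eef_rot: [-3.141, -0.001, 0.204]
force: [1.2, 3.3, 4.3]
grip_width: 0.0228
grip_force: 60.0
time_s: 13.75
ee_pos: [0.4964, 0.0852, 0.2339]
eef_rot: [-3.142, -0.001, 0.204]
force: [1.1, 2.6, 3.8]
grip_width: 0.0229
grip_force: 60.0
```

```bash
python3 -m jog '[[0,0,0.3,0,0,0],[0,0,0.6,0,0,0],[0,0,0.7,0,0,0]]'; python3 -m jog '[[0,0,0.3,0,0,0],[0,0,0.6,0,0,0],[0,0,0.8,0,0,0],[0,0,0.8,0,0,0]]'
```

```text
time_s: 14.05
ee_pos: [0.4963, 0.0851, 0.2266]
eef_rot: [-3.141, 0.0, 0.204]
force: [-0.7, 3.1, 4.0]
grip_width: 0.0227
grip_force: 60.0
time_s: 14.45
ee_pos: [0.4961, 0.0852, 0.2187]
eef_rot: [-3.141, 0.001, 0.204]
force: [-5.0, 3.3, 7.9]
grip_width: 0.0227
grip_force: 60.0
```

```bash
python3 -m jog '[[0,0,0,0,0,0],[0,0,0,0,0,0],[0,0,0,0,0,0],[0.15,0,-0.9,0,0,0],[0.15,0,-0.9,0,0,0]]' 45 60; python3 -m jog '[[0,0,0,0,0,0],[0,0,0,0,0,0],[0,0,0,0,0,0],[0,0,0,0,0,0],[0,0,0,0,0,0],[0,0,0,0,0,0]]' 0 60
```

```text
time_s: 14.95
ee_pos: [0.4982, 0.0854, 0.2289]
eef_rot: [3.141, -0.002, 0.204]
force: [0.3, -0.0, 0.4]
grip_width: 0.042
grip_force: 0.0
time_s: 15.55
ee_pos: [0.4977, 0.0855, 0.2277]
eef_rot: [-3.142, 0.0, 0.204]
force: [-1.5, 0.8, -0.3]
grip_width: 0.0231
grip_force: 60.0
```

```bash
python3 -m jog '[[0,0,-0.2,0,0,0],[0,0,-0.4,0,0,0],[0,0,-0.6,0,0,0],[0,0,-0.8,0,0,0],[0,0,-1.0,0,0,0],[0,0,-1.2,0,0,0],[0,0,-1.5,0,0,0],[0,0,-1.8,0,0,0]]'; python3 -m jog '[[0,0,-2,0,0,0],[0,0,-4,0,0,0],[0,0,-6,0,0,0],[0,0,-7.5,0,0,0],[0,0,-7.5,0,0,0]]'
python3 d.py .4608,-.2655,.32,1.741
```

```text
time_s: 16.35
ee_pos: [0.4981, 0.0854, 0.2468]
eef_rot: [3.141, -0.002, 0.204]
force: [-0.1, 1.8, -0.4]
grip_width: 0.0228
grip_force: 60.0
time_s: 16.85
ee_pos: [0.4982, 0.0852, 0.3232]
eef_rot: [3.141, -0.005, 0.204]
force: [1.1, 0.0, -2.5]
grip_width: 0.0225
grip_force: 60.0
pose [0.4982 0.0852 0.3232] [ 3.1405 -0.0047  0.2042] F [ 1.08  0.01 -2.53] t 16.85 w 0.0225 q [ 0.1   0.29  1.74 -0.    1.11  1.46]
.4608,-.2655,.32,1.741 -> [-10.77  33.59   0.31] [ 0.004 -0.003 -1.537]
```

```bash
python3 -m jog '[[-10.8,33.6,0,0,0,-1.537],[-10.8,33.6,0,0,0,-1.537],[-10.8,33.6,0,0,0,-1.537],[-10.8,33.6,0,0,0,-1.537],[-10.8,33.6,0,0,0,-1.537],[-10.8,33.6,0,0,0,-1.537],[-10.8,33.6,0,0,0,-1.537],[-10.8,33.6,0,0,0,-1.537]]'; python3 d.py .4614,-.2692,.32,1.741
```

```text
time_s: 17.65
ee_pos: [0.4597, -0.2663, 0.3202]
eef_rot: [-3.141, 0.0, 1.281]
force: [0.6, -0.1, -1.4]
grip_width: 0.0227
grip_force: 60.0
pose [ 0.4597 -0.2663  0.3202] [-3.1415e+00  4.0000e-04  1.2815e+00] F [ 0.55 -0.08 -1.4 ] t 17.65 w 0.0227 q [-0.59  0.34  1.67 -0.    1.13 -0.3 ]
.4614,-.2692,.32,1.741 -> [-0.23  0.25  0.02] [-0.    0.   -0.46]
```

```bash
python3 -m jog '[[-0.23,0.25,0,0,0,-0.46],[-0.23,0.25,0,0,0,-0.46],[-0.23,0.25,2,0,0,-0.46],[-0.23,0.25,5,0,0,-0.46],[-0.23,0.25,5,0,0,-0.46],[-0.23,0.25,5,0,0,-0.46]]'; python3 d.py .4614,-.2692,.2044,1.741
python3 - <<'E'
from h import *
import pickle
c=ctrl.camera("wrist");pickle.dump(c,open("w5.pkl","wb"))
cv2.imwrite("pics/w5.png",cv2.resize(c["img"][100:300,220:430],None,fx=2.8,fy=2.8,interpolation=cv2.INTER_CUBIC))
E
```

```text
time_s: 18.25
ee_pos: [0.4622, -0.2672, 0.2709]
eef_rot: [-3.141, -0.0, 1.735]
force: [0.2, 0.5, 0.6]
grip_width: 0.0226
grip_force: 60.0
pose [ 0.4622 -0.2672  0.2709] [-3.1409e+00 -4.0000e-04  1.7353e+00] F [0.17 0.49 0.58] t 18.25 w 0.0226 q [-0.59  0.42  1.7  -0.    1.03 -0.76]
.4614,-.2692,.2044,1.741 -> [-0.18 -0.1   6.65] [-0.001 -0.    -0.006]
```

View pics/w5.png

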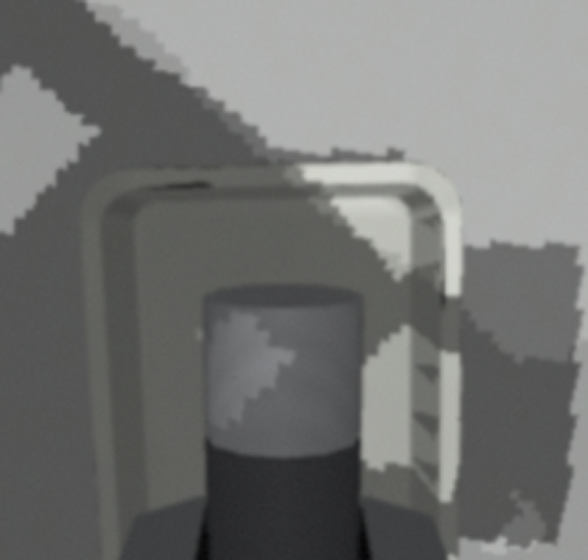

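```bash
python3 - <<'E'
from h import *
import pickle
c=pickle.load(open("w5.pkl","rb"))
a=1.741;d=np.array([np.cos(a),np.sin(a)]);n=np.array([np.sin(a),-np.cos(a)]);p=np.array([.4622,-.2672])
ax=.2709-.1804-.0095
for x,y,z in((83,230,.022),(462,230,.022),(98,500,.022),(453,500,.022),(272,166,.022),(130,230,.003),(414,230,.003),(282,200,.003),(282,308,ax+.012),(282,284,ax-.012),(203,300,ax),(362,300,ax),(207,460,ax),(360,460,ax)):
    X=onz(c,x/2.8-.3+220,y/2.8-.3+100,z)[:2]-p;print(x,y,"%.1f %.1f"%(X@d*1e3,X@n*1e3))
E
```

```text
83 230 49.4 -39.3
462 230 49.0 35.4
98 500 -6.7 -38.8
453 500 -7.1 35.3
272 166 61.5 -1.9
130 230 47.4 -32.5
414 230 47.1 28.1
282 200 53.5 -0.0
282 308 45.6 0.1
282 284 45.4 0.1
203 300 44.8 -11.6
362 300 44.7 11.9
207 460 20.1 -11.6
360 460 19.9 11.9
```

The cell end is at crop rows 284–308 and the rims at columns 83 and 462. That puts the cell centred to within 1.5 mm of the tray in both directions, and I'll correct it on the way down.

```bash
python3 -m jog '[[-0.15,-0.15,2,0,0,0],[-0.15,-0.15,4,0,0,0],[-0.15,-0.15,4.5,0,0,0],[-0.15,-0.15,4.5,0,0,0],[-0.15,-0.15,4.5,0,0,0]]'; python3 d.py .4609,-.2688,.2044,1.741
```

```text
time_s: 18.8
ee_pos: [0.4612, -0.269, 0.2271]
eef_rot: [3.14, 0.001, 1.736]
force: [0.5, -0.2, -1.2]
grip_width: 0.0228
grip_force: 60.0
pose [ 0.4612 -0.269   0.2271] [3.1403e+00 1.3000e-03 1.7361e+00] F [ 0.52 -0.23 -1.24] t 18.8 w 0.0228 q [-0.6   0.48  1.72 -0.    0.93 -0.76]
.4609,-.2688,.2044,1.741 -> [ 0.03 -0.03  2.27] [ 0.001  0.001 -0.005]
```

```bash
python3 -m jog '[[0,-0.03,0.5,0,0,-0.005],[0,-0.03,1.0,0,0,-0.005],[0,-0.03,1.4,0,0,-0.005],[0,-0.03,1.7,0,0,-0.005],[0,-0.03,1.9,0,0,-0.005],[0,-0.03,2.05,0,0,-0.005],[0,-0.03,2.05,0,0,-0.005]]'; python3 -m jog '[[0,0,0.1,0,0,0],[0,0,0.1,0,0,0]]';python3 -m jog '[[0,0,0.05,0,0,0],[0,0,0.1,0,0,0],[0,0,0.1,0,0,0]]'
```

```text
time_s: 19.5
ee_pos: [0.4606, -0.2689, 0.2051]
eef_rot: [-3.141, -0.0, 1.741]
force: [-0.1, 0.1, 0.4]
grip_width: 0.0228
grip_force: 60.0
time_s: 19.7
ee_pos: [0.4607, -0.2689, 0.2044]
eef_rot: [3.141, 0.0, 1.741]
force: [0.3, 0.3, 0.1]
grip_width: 0.0229
grip_force: 60.0
time_s: 20.0
ee_pos: [0.4607, -0.2689, 0.2039]
eef_rot: [3.141, 0.0, 1.741]
force: [-3.0, 3.0, 8.5]
grip_width: 0.0226
grip_force: 60.0
```

```bash
python3 -m jog '[[0,0,-0.04,0,0,0],[0,0,-0.04,0,0,0],[0,0,-0.04,0,0,0],[0,0,-0.04,0,0,0],[0,0,-0.04,0,0,0]]' 33 20; python3 -m jog '[[0,0,-0.5,0,0,0],[0,0,-1.5,0,0,0],[0,0,-4,0,0,0],[0,0,-8,0,0,0],[0,0,-12,0,0,0],[0,0,-15,0,0,0],[0,0,-15,0,0,0]]'
python3 - <<'E'
from h import *
c=ctrl.camera("scene")["img"];w=ctrl.camera("wrist")["img"]
cv2.imwrite("pics/end.png",np.vstack([cv2.resize(c[110:310,270:510],(720,600))[:300],cv2.resize(w,(720,540))[:300]])[:600])
E
```

```text
time_s: 20.5
ee_pos: [0.4606, -0.2689, 0.2036]
eef_rot: [-3.142, -0.0, 1.741]
force: [-0.9, -0.3, -0.3]
grip_width: 0.031
grip_force: 0.0
time_s: 21.2
ee_pos: [0.4608, -0.2689, 0.3588]
eef_rot: [3.136, 0.005, 1.741]
force: [-0.7, -0.0, -0.7]
grip_width: 0.0308
grip_force: 0.0
```

View pics/end.png

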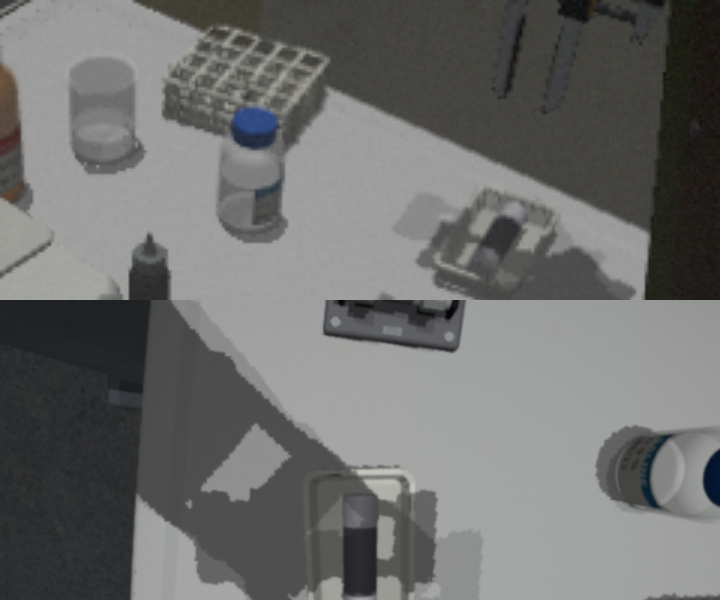

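The cell lies flat along the tray (scene part about (500,235), wrist part (360,545)). Both bottles stand, and the gripper is clear.

```bash
python3 -c "
from station import ctrl
print(ctrl.hand_in())"
```

```text
the job is handed in; nothing more can be done
None
```

I pressed the bar key and then the round key fully down and released each, then pulled the long cell and set it flat in the white tray (I clipped it back in once to re-grip it higher); the short cell was left alone, both bottles stand, and the job is handed in at about 21 s.

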